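Start the screw cap on a water carboy

TASK

Put the loose screw cap on the mouth of the full water carboy and start its thread by feel so that it cannot cross: turn it backward (counterclockwise from above) under light pressure until you feel it drop off the end of the thread, then forward (clockwise) one full turn from there, and no further, without ever forcing it. Finish still gripping the cap there, level and just started, not tightened; leave the mortar, the amber bottle and the vial alone.

Things in the scene. Friction and masses are not known exactly. Their poses are not given: they have to be found in the camera images.
- cap: loose beige plastic screw cap, a ribbed round cup standing open side down on the bench: 58 mm across the skirt (60 mm over the fine ribs), 32 mm tall, wall 2.6 mm, about 45 g, stiff enough for a 40 N grip. Origin: centre of its lower edge; z up through its flat closed top. Friction on the thread holds it where it is let go, so it may be regripped.
- cap_lug (a point): lower end of one of the two thread lugs inside the cap (2 mm thick, 30 degrees long, rising counterclockwise), 5 mm above the cap's lower edge on the cap's +x axis; the other faces it, on the -x axis. The inner ceiling is 29 mm above the lower edge.
- rim (a point): centre of the open mouth at the rim of the carboy's upright neck, 280 mm above the bench; z up, x as the carboy's. Neck 43 mm in diameter, lip bevelled to 37 mm. Set on in line, the cap rests on the thread with its lower edge 7 to 12 mm below the rim, by its angle. One forward turn after the drop the lower edge is 22 mm below the rim; at 29 mm the cap bottoms out.
- thread_end (a point): upper end of one of the two thread starts of the neck, on the carboy's +x side (the other on its -x side). Thread 50 mm across, right-hand (clockwise from above goes down), 10 mm per turn, axial play 1 mm. Turned backward, the cap climbs 1 mm per 36 degrees until its lower edge is 7 mm below the rim, then drops 5 mm, to 12 mm; this comes once every half turn.
- carboy: round 5 litre carboy of cream plastic, 170 mm in diameter, full and heavy: it stays put. Shoulder slopes from 170 mm up to the neck at 244 mm. Loop handle on the shoulder at its +x side (top at 236 mm, reaching 102 mm from the axis), small tap low at its -x side (reaching 124 mm). Origin: centre of its underside on the bench; z up.
- mortar: bystander: white ceramic mortar 136 mm across, 75 mm tall, with its pestle leaning in it (about 130 mm tall in all); origin: centre of its underside.
- amber_bottle: bystander: brown glass bottle, 68 mm in diameter, 140 mm tall; origin: centre of its underside.
- vial: bystander: small glass vial, 24 mm in diameter, 45 mm tall; origin: centre of its underside.

How it is judged:
By the outcome, as a careful person would: the job done as asked, in the order asked, and still so for the second after the job is handed in, while the arm keeps its last pose, push and grip.
It also fails if it takes over 72 s, if anything falls off the work surface, if the arm or the gripper's body presses on something with over 40 N, if the wrist force passes 120 N, or if a joint passes its speed limit or range.

ROBOT

A 7-joint arm with a two-finger parallel gripper is mounted at the origin on the work surface. World frame = base frame: x ahead of the robot, y to its left, z up, the work surface at z = 0. Lengths are in m, angles in rad, forces in N, time in s.
With the tool pointing down it reaches from about 0.4 to 0.875 m from the base axis. Payload 19.3 kg.
Tool frame: the origin (TCP) lies on the centre line of the jaws, within the pads' length; the fingertips stand 14 mm ahead of it and the grasp point (between the pads) lies 5 mm behind it (bot.tip_extent is the distance from the TCP to the fingertips, in m); z points along the fingers, y is the line along which they close (so a half turn about z gives the same grasp; the last joint's range is limited). The gripper opens to 85 mm and grips with 20 to 120 N. Pads are 22 mm wide; open, the fingers measure 114 mm over their backs; the gripper's body (76 mm by 85 mm) begins 54 mm behind the grasp point. The pads swing forward as they close: fully open they stand 13 mm farther back than shut.
Start: joints at [-1.19, 0.521, -0.036, 1.599, 0.021, 1.021, -0.113], TCP at [0.272, 0.563, 0.245] pointing down, gripper open.
Joint ranges: [-2.91, 2.91], [-0.3, 2.13], [-1.5, 1.42], [0.17, 2.43], [-1.26, 4.41], [0.16, 1.93], [-2.52, 2.52]. Speed limits (rad/s): [1.89, 1.89, 2.39, 2.39, 3.01, 3.01, 3.01].

INTERFACE

Orientations are given as [roll, pitch, yaw] about the fixed x, y, z axes, in that order (R = Rz(yaw) Ry(pitch) Rx(roll)).
In Python, from workcell import monitor, grab_frame, camera_model, bot gives the robot as it stands.
- The arm moves only by the tool move_arm, never from a script. Its argument "moves" is a list of rows, each a list of 4 numbers: the shift along the world's x, y, z in mm, then the turn about the world's z in rad. A call has 1 to 12 rows; each row is the pose to reach, as a shift and turn from the pose commanded when the call began; what a row does not reach only later rows make up. A row lasts 1/8 s, in which the tool goes at most 62.5 mm and 10.7 degrees, less where a joint would pass 70% of its speed; a pose out of reach is approached as far as the arm can. A call with a gripper value outside its range is refused whole. "gripper" is the opening, from 0 (shut) to 1 (fully open), set as the call begins (left out, the last holds). The fingers move at their own pace and stop on an object; "newtons" is the grip in N (left out, the last holds). Time passes only in rows, so rows that repeat a pose let the fingers close. It gives the time, the measured TCP pose, the force, the opening and the grip force at its end, in the units of the state.
- monitor.observe(): the state, without advancing time (a new reading comes with each control period).
- grab_frame(name): name is "scene" or "top" or "wrist"; returns the picture (400x640x3 uint8, blue, green, red); there is no depth.
- camera_model(name): a dict with "vfov" (degrees; the focal length in pixels is half the picture's height over the tangent of half this angle, whatever the lens; pixels are square), "cx", "cy" (the principal point, pixels), "R" (3x3) and "t" (3): a world point X has camera coordinates R X + t; the wrist camera has in their place "T_tool_cam" (4x4, takes a point from camera to tool coordinates, whose origin is the TCP and whose axes are the flange's). Camera axes: x right, y down, z forward; pixel columns grow to the right and rows downward; lengths in m; the calibration is good to about 2 mm. A picture is of the moment at which its call begins: read the wrist's pose just before it. camera_model takes no time and is no camera call.
- bot.job_done(): hands the job in; it is judged then, once.
The state is a dict: "clock": time; "qpos": joint angles; "qd": joint speeds; "joint_efforts": joint torques, N m; "position": TCP position; "tool_rot": TCP orientation; "force": force on the tool from outside, world axes, zero at the start; "moment": the same for the moment, N m; "grip_width": finger opening in m; "finger_force": force on a finger pad.
Only numpy, scipy, OpenCV 4.12 (cv2) and the standard library are available. Lean on these libraries where they do the work, as an engineer would, in place of code of your own. Each camera call takes 0.05 s, during which the arm holds its last target. There are 200 camera calls.

## Working session

There is one attempt and no reset: what is moved stays moved. The work goes in short steps, Python scripts to look and compute and a tool call to move; the robot and the scene stay as the last step left them, time stands still between calls to the robot, and variables do not carry over. Pictures are saved under pics/ and viewed, at most 10 in all, crops included, and the job is handed in when it is done.

Besides the shell and the picture viewer there is one more tool, called after "Call:" by a JSON object that holds its "fn" and its "kwargs". move_arm: Moves the arm, as the interface text tells. Its arguments: {"type":"object","properties":{"moves":{"type":"array","items":{"type":"array","items":{"type":"number"}}},"gripper":{"type":"number"},"newtons":{"type":"number"}},"required":["moves"]}

```bash
mkdir -p pics; ls
python3 - <<'E'
from workcell import monitor, grab_frame, camera_model, bot
import cv2
s=monitor.observe(); print(s['clock'],s['position'],s['tool_rot'],s['grip_width'],s['force'])
for n in("scene","top"):
    cv2.imwrite(f"pics/{n}0.png",grab_frame(n)); m=camera_model(n); print(n,m)
print(camera_model("wrist"))
E
```

```text
pics
0.0 [0.27218495 0.56225488 0.24472787] [-3.14045631e+00  6.92004388e-05  2.69077542e+00] 0.08538873303755672 [-0.28668876 -0.29332469 -0.66379049]
scene {'vfov': 45.112405893046486, 'cx': 319.45337383372356, 'cy': 197.99908012615364, 'R': array([[-0.02546331,  0.9996457 , -0.00775203],
       [ 0.58408394,  0.00858384, -0.81164787],
       [-0.81129377, -0.02519508, -0.58409557]]), 't': array([ 0.03644586, -0.20805362,  2.01038421])}
top {'vfov': 54.43243064809429, 'cx': 315.1932500122488, 'cy': 198.08483991442307, 'R': array([[-0.0118455 , -0.9998872 ,  0.00923479],
       [-0.99712711,  0.0111208 , -0.07492563],
       [ 0.07481448, -0.01009579, -0.99714636]]), 't': array([0.0044965 , 0.6275688 , 1.24781652])}
{'vfov': 64.13343191076237, 'cx': 319.42451652353105, 'cy': 198.80368559142968, 'T_tool_cam': array([[ 1.54342310e-03, -9.48422812e-01, -3.17004395e-01,
         8.16874938e-02],
       [ 9.99998793e-01,  1.51957427e-03,  3.22463476e-04,
        -9.84063583e-04],
       [ 1.75880006e-04, -3.17004510e-01,  9.48424014e-01,
        -1.28232783e-01],
       [ 0.00000000e+00,  0.00000000e+00,  0.00000000e+00,
         1.00000000e+00]])}
```

View pics/scene0.png

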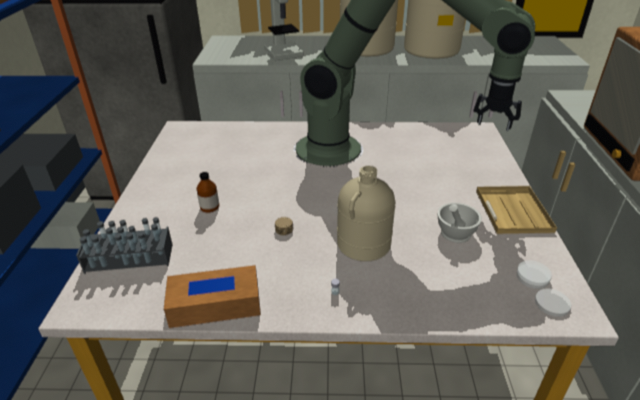

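View pics/top0.png

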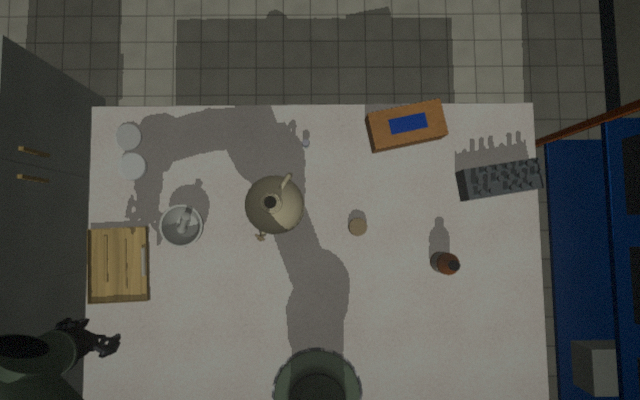

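Scene shows the cap at (284,227), the carboy mouth at about (368,170), the amber bottle at (206,190), the mortar at (458,220) and the vial at (335,290). Top view shows the cap at (357,226), the mouth at (270,202), the handle towards (288,182) and the tap at (261,236).

```bash
cat > h.py <<'E'
from workcell import monitor, grab_frame, camera_model, bot
import numpy as np, cv2
def ray(n,uv,wp=None):
    m=camera_model(n); f=200/np.tan(np.radians(m['vfov']/2))
    d=np.array([(uv[0]-m['cx'])/f,(uv[1]-m['cy'])/f,1.])
    R,t=np.array(m['R']),np.array(m['t']); return -R.T@t, R.T@d
def onz(n,uv,z):
    c,d=ray(n,uv); return c+d*(z-c[2])/d[2]
def tri(uva,uvb):
    c1,d1=ray('scene',uva);c2,d2=ray('top',uvb)
    k=np.linalg.lstsq(np.c_[d1,-d2],c2-c1,rcond=None)[0]
    a,b=c1+k[0]*d1,c2+k[1]*d2; return (a+b)/2,np.linalg.norm(a-b)
E
python3 - <<'E'
from h import *
for n,box in(('top',(335,205,380,248)),('scene',(268,210,300,242))):
    I=cv2.imread(f'pics/{n}0.png');x0,y0,x1,y1=box
    c=I[y0:y1,x0:x1].astype(int); h=cv2.cvtColor(I,cv2.COLOR_BGR2HSV)[y0:y1,x0:x1]
    m=((h[...,1]>55)).astype(np.uint8)
    cs,_=cv2.findContours(m,0,2);k=max(cs,key=cv2.contourArea)
    print(n,cv2.contourArea(k),np.array(cv2.boundingRect(k))+[x0,y0,0,0],cv2.minEnclosingCircle(k))
I=cv2.imread('pics/top0.png')
a=cv2.resize(I[150:260,220:400],None,fx=4.4,fy=4.4,interpolation=2)
b=cv2.resize(cv2.imread('pics/scene0.png')[155:255,265:415],None,fx=2.6,fy=2.6,interpolation=2)
a=cv2.resize(a,(520,318)); o=np.zeros((580,520,3),np.uint8);o[:318]=cv2.convertScaleAbs(a,alpha=1.6);o[318:318+260,:390]=b[:260,:390]
cv2.imwrite('pics/c1.png',o)
print(onz('top',(357,226),.032),onz('top',(270,202),.28),onz('scene',(284,222),.032),onz('scene',(368,170),.28))
print('handle',onz('top',(289,178),.236),'tap',onz('top',(261,237),.03))
E
```

```text
top 224.5 [349 218  18  18] ((22.18874168395996, 21.354305267333984), 8.963726043701172)
scene 239.0 [275 217  18  18] ((15.5, 15.5), 9.300638198852539)
[ 0.53493514 -0.13672517  0.032     ] [0.59942873 0.11763308 0.28      ] [ 0.53585867 -0.13749561  0.032     ] [0.60920667 0.1173522  0.28      ]
handle [0.6674197  0.07028894 0.236     ] tap [0.50323168 0.17355486 0.03      ]
```

View pics/c1.png

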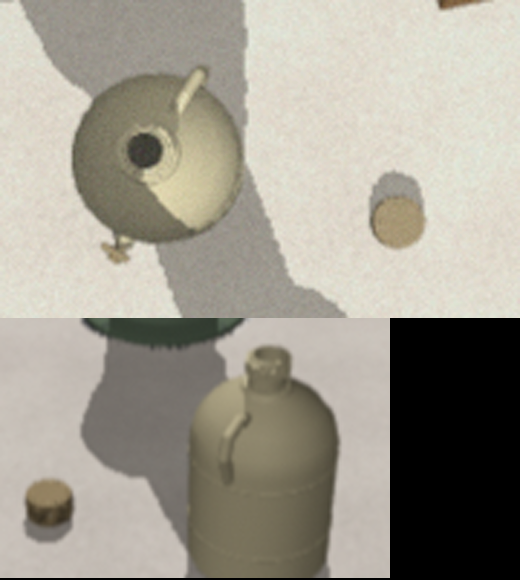

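Crop: hole centre about (145,151), which is (270.2,202.3) in the top frame. The carboy is clear of the cap. Rising, then moving over the cap.

Call:
{"fn": "move_arm", "kwargs": {"moves": [[0,0,45,0],[0,0,90,0],[20,-50,95,-0.17],[40,-110,95,-0.34],[60,-170,95,-0.5],[80,-230,95,-0.65],[100,-290,95,-0.8],[120,-350,95,-0.95],[140,-410,95,-1.1],[160,-470,95,-1.25],[185,-530,95,-1.4],[215,-590,95,-1.55]]}}

```text
clock: 1.6
position: [0.4822, -0.0183, 0.3405]
tool_rot: [3.141, -0.001, 1.136]
force: [0.7, 1.0, 1.1]
grip_width: 0.086
finger_force: 0.0
```

Call:
{"fn": "move_arm", "kwargs": {"moves": [[25,-55,0,-0.15],[48,-109,-50,-0.3],[48,-109,-100,-0.35],[48,-109,-100,-0.35],[48,-109,-100,-0.35]]}}

```text
clock: 2.22
position: [0.5304, -0.1251, 0.2419]
tool_rot: [3.141, -0.001, 0.792]
force: [0.1, 0.3, 0.4]
grip_width: 0.0853
finger_force: 0.0
```

```bash
cat >> h.py <<'E'
from scipy.spatial.transform import Rotation as Ro
def wray(uv,s):
    m=camera_model('wrist'); f=200/np.tan(np.radians(m['vfov']/2)); T=np.array(m['T_tool_cam'])
    d=np.array([(uv[0]-m['cx'])/f,(uv[1]-m['cy'])/f,1.])
    R=Ro.from_euler('xyz',s['tool_rot']).as_matrix()
    return np.array(s['position'])+R@T[:3,3], R@T[:3,:3]@d
def wonz(uv,s,z):
    c,d=wray(uv,s); return c+d*(z-c[2])/d[2]
def show(s): print(round(s['clock'],2),'pos',np.round(s['position'],4),'rot',np.round(s['tool_rot'],3),'q',np.round(s['qpos'],2),'w',round(s['grip_width'],4),'ff',np.round(s['finger_force'],1),'F',np.round(s['force'],1),'M',np.round(s['moment'],2))
E
python3 - <<'E'
from h import *
s=monitor.observe();show(s)
I=grab_frame('wrist');cv2.imwrite('pics/w1.png',I)
import pickle;pickle.dump(s,open('w1.pkl','wb'))
E
```

```text
2.23 pos [ 0.5304 -0.1251  0.2419] rot [ 3.141e+00 -1.000e-03  7.920e-01] q [-0.32  0.46  0.61  1.84 -0.32  0.94 -0.34] w 0.0853 ff 0.0 F [0.1 0.3 0.4] M [-0.03 -0.03  0.05]
```

View pics/w1.png

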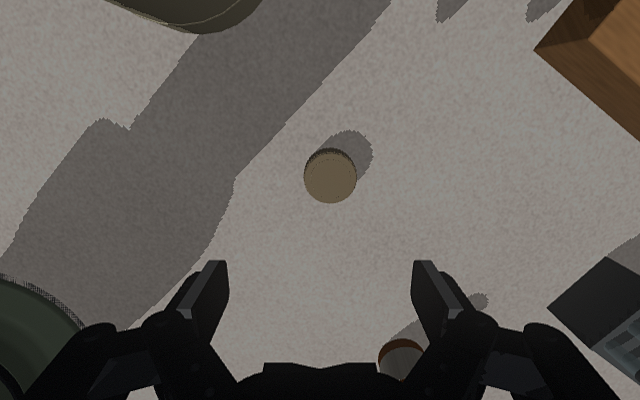

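Wrist view: cap top disc centre about (330.5,177), jaws at the lower edge, and the amber bottle at (405,365).

Run:
```python
from h import *; import pickle
s=pickle.load(open('w1.pkl','rb'))
I=cv2.imread('pics/w1.png');h=cv2.cvtColor(I,cv2.COLOR_BGR2HSV)
c=h[140:215,290:375]; m=((c[...,1]>75)&(c[...,2]>80)).astype(np.uint8)
cs,_=cv2.findContours(m,0,2);k=max(cs,key=cv2.contourArea);print(np.array(cv2.boundingRect(k))+[290,140,0,0],cv2.fitEllipse(k))
e=cv2.fitEllipse(k)[0]
print(wonz((e[0]+290,e[1]+140),s,.032), wonz((330.5,177),s,.032))
print('bottle',onz('top',(452,265),.14))
```

```text
[304 153  52  50] ((39.93623733520508, 37.986759185791016), (48.14192581176758, 50.92506408691406), 83.72901153564453)
[ 0.53316684 -0.13936612  0.032     ] [ 0.53437613 -0.13899746  0.032     ]
bottle [ 0.4170577  -0.40145824  0.14      ]
```

Call:
{"fn": "move_arm", "kwargs": {"moves": [[2,-7,-50,0],[4,-14,-100,0],[4,-14,-140,0],[4,-14,-150,0],[4,-14,-150,0]]}}

```text
clock: 2.9
position: [0.5349, -0.1392, 0.0919]
tool_rot: [3.14, -0.001, 0.792]
force: [0.1, 0.5, 0.6]
grip_width: 0.0851
finger_force: 0.0
```

Run:
```python
from h import *
show(monitor.observe()); print(bot.tip_extent,[a for a in dir(bot) if a[0]!='_'])
```

```text
2.9 pos [ 0.5349 -0.1392  0.0919] rot [ 3.14e+00 -1.00e-03  7.92e-01] q [-0.17  0.68  0.46  1.93 -0.48  0.64 -0.19] w 0.0851 ff 0.0 F [0.1 0.5 0.6] M [-0.03 -0.02  0.03]
0.014 ['IKError', 'job_done', 'tip_extent']
```

Call:
{"fn": "move_arm", "kwargs": {"moves": [[0,0,-40,0],[-0.5,0,-65,0],[-0.5,0,-72,0],[-0.5,0,-72,0]]}}

```text
clock: 3.4
position: [0.5343, -0.1395, 0.0197]
tool_rot: [3.14, -0.001, 0.791]
force: [0.2, -0.5, -0.2]
grip_width: 0.0853
finger_force: 0.0
```

Call:
{"fn": "move_arm", "kwargs": {"moves": [[0,0,0,0],[0,0,0,0],[0,0,0,0],[0,0,0,0],[0,0,0,0],[0,0,0,0],[0,0,0,0]], "gripper": 0.5, "newtons": 35}}

```text
clock: 4.28
position: [0.5341, -0.1395, 0.0196]
tool_rot: [3.14, -0.001, 0.791]
force: [-2.5, 1.7, 16.6]
grip_width: 0.0572
finger_force: 34.0
```

Call:
{"fn": "move_arm", "kwargs": {"moves": [[0,0,50,0],[0,0,110,0],[0,0,170,0],[0,0,230,0],[0,0,290,0],[0,30,340,0],[10,80,370,0],[20,130,380,0],[28,180,380,0],[36,226,380,0],[36,226,380,0],[36,226,380,0]]}}

```text
clock: 5.78
position: [0.5692, 0.0858, 0.3986]
tool_rot: [3.141, 0.0, 0.79]
force: [0.7, -1.0, 0.6]
grip_width: 0.0569
finger_force: 38.9
```

Run:
```python
from h import *
s=monitor.observe();show(s)
I=grab_frame('wrist');cv2.imwrite('pics/w2.png',I)
import pickle;pickle.dump(s,open('w2.pkl','wb'))
```

```text
5.78 pos [0.5692 0.0858 0.3986] rot [3.141 0.    0.79 ] q [-0.71  0.37  0.64  1.54 -0.23  1.31 -0.82] w 0.0569 ff 38.9 F [ 0.7 -1.   0.6] M [-0.05  0.   -0.02]
```

View pics/w2.png

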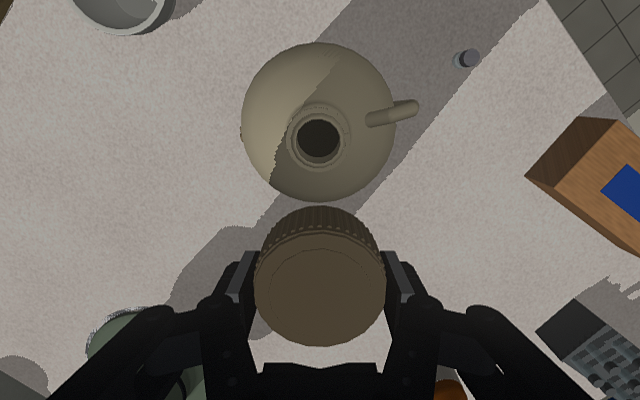

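Wrist view: held cap with its top disc centred about (320,290), level. Mouth hole at about (318,138), handle towards (415,107).

Run:
```python
from h import *; import pickle
I=cv2.imread('pics/w2.png')
a=cv2.resize(I[95:185,265:375],None,fx=4.5,fy=4.5,interpolation=2); b=cv2.resize(I[200:355,245:395],None,fx=2,fy=2,interpolation=2)
o=np.zeros((405,800,3),np.uint8);o[:405,:495]=a;o[:310,495:795]=b
cv2.imwrite('pics/c2.png',cv2.convertScaleAbs(o,alpha=1.7))
```

```text
(no output)
```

View pics/c2.png

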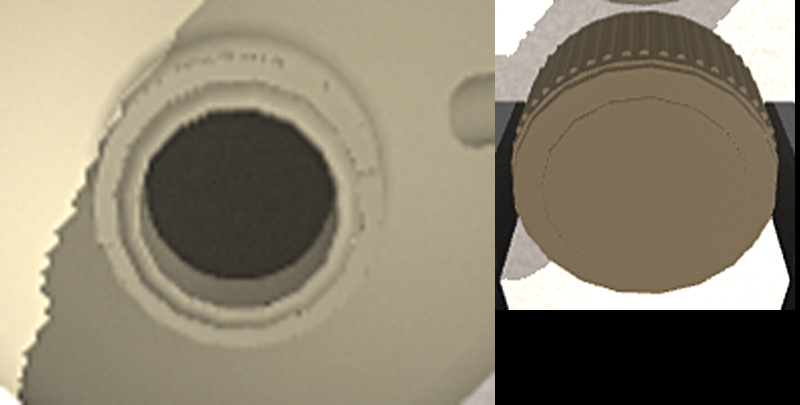

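Crop: lip ring centre (238,204), which is (318.0,140.3) in the frame. The cap top is centred at (320,287.8).

Run:
```python
from h import *; import pickle
s=pickle.load(open('w2.pkl','rb'))
print('rim',wonz((318,140.5),s,.279),'cap',wonz((320,287.8),s,s['position'][2]+.0124),'tcp',s['position'])
print('capfront/back', wonz((320,347),s,s['position'][2]+.0124),wonz((320,229),s,s['position'][2]+.0124))
print('top',onz('top',(270.2,202.3),.275),'hdl',wonz((415,106),s,.23))
for n,b in (('scene',(355,160,385,185)),):
    print(n,onz('scene',(368,171.5),.28),onz('scene',(269/2.6+265,155+(358-318)/2.6),.28))
```

```text
rim [0.6002748 0.1184416 0.279    ] cap [0.57089958 0.08703542 0.41102382] tcp [0.56918819 0.08583242 0.39862382]
capfront/back [0.54905798 0.06488378 0.41102382] [0.58983725 0.1062419  0.41102382]
top [0.59896759 0.11764461 0.275     ] hdl [0.67854665 0.07445512 0.23      ]
scene [0.61700663 0.11691376 0.28      ] [0.61119651 0.11852962 0.28      ]
```

Call:
{"fn": "move_arm", "kwargs": {"moves": [[10,10,0,-0.17],[20,20,0,-0.34],[31,32.6,0,-0.5],[31,32.6,-20,-0.67],[31,32.6,-50,-0.84],[31,32.6,-75,-1.0],[31,32.6,-80,-1.0],[31,32.6,-80,-1.0]], "newtons": 33}}

```text
clock: 6.82
position: [0.6006, 0.1185, 0.3191]
tool_rot: [-3.141, -0.0, -0.206]
force: [0.1, 0.9, 0.4]
grip_width: 0.057
finger_force: 38.9
```

Run:
```python
from h import *
s=monitor.observe();show(s)
cv2.imwrite('pics/s3.png',cv2.resize(grab_frame('scene')[120:220,300:440],None,fx=4,fy=4,interpolation=2))
```

```text
6.83 pos [0.6006 0.1185 0.3191] rot [-3.141 -0.    -0.206] q [-0.82  0.56  0.83  1.57 -0.43  1.2  -1.68] w 0.057 ff 38.9 F [0.1 0.9 0.4] M [-0.06 -0.03 -0.02]
```

View pics/s3.png

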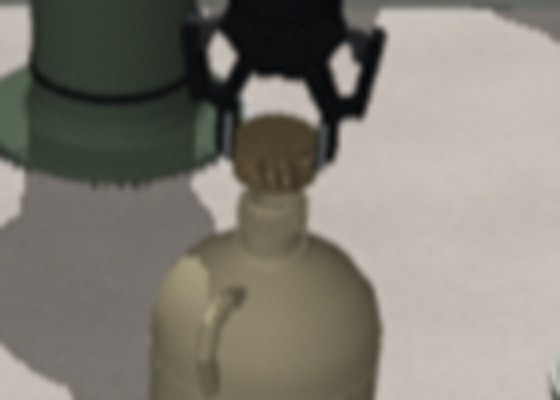

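The cap hangs centred over the neck (cap at (275,152), neck at (272,220) in the crop). Lowering.

Call:
{"fn": "move_arm", "kwargs": {"moves": [[0,0,-10,0],[0,0,-18,0],[0,0,-22,0],[0,0,-22,0]]}}

```text
clock: 7.38
position: [0.6003, 0.1192, 0.296]
tool_rot: [3.141, 0.0, -0.209]
force: [-0.3, 0.1, -0.5]
grip_width: 0.0569
finger_force: 38.9
```

Call:
{"fn": "move_arm", "kwargs": {"moves": [[0,0,-2,0],[0,0,-4,0],[0,0,-4,0]]}}

```text
clock: 7.75
position: [0.6004, 0.1192, 0.2922]
tool_rot: [3.142, 0.0, -0.209]
force: [0.1, 0.1, -0.4]
grip_width: 0.0572
finger_force: 38.9
```

Call:
{"fn": "move_arm", "kwargs": {"moves": [[0,0,-1,0],[0,0,-1.5,0],[0,0,-1.5,0]]}}

```text
clock: 8.12
position: [0.6004, 0.1192, 0.2908]
tool_rot: [-3.142, -0.0, -0.209]
force: [-0.4, 0.2, -0.2]
grip_width: 0.0572
finger_force: 38.9
```

Call:
{"fn": "move_arm", "kwargs": {"moves": [[0,0,-1,0],[0,0,-1.5,0],[0,0,-1.5,0]]}}

```text
clock: 8.5
position: [0.6006, 0.1191, 0.2897]
tool_rot: [-3.141, -0.0, -0.209]
force: [-1.1, -0.4, 6.7]
grip_width: 0.057
finger_force: 39.7
```

Call:
{"fn": "move_arm", "kwargs": {"moves": [[0,0,0.25,0.17],[0,0,0.5,0.34],[0,0,0.8,0.5],[0,0,0.8,0.5]]}}

```text
clock: 9.0
position: [0.6007, 0.119, 0.2906]
tool_rot: [-3.141, -0.001, 0.29]
force: [0.2, -0.0, 5.4]
grip_width: 0.0574
finger_force: 39.5
```

Call:
{"fn": "move_arm", "kwargs": {"moves": [[0,0,0.25,0.17],[0,0,0.5,0.34],[0,0,0.75,0.5],[0,0,0.75,0.5]]}}

```text
clock: 9.5
position: [0.6007, 0.119, 0.2913]
tool_rot: [3.141, -0.001, 0.789]
force: [-0.5, -0.4, 7.8]
grip_width: 0.0571
finger_force: 39.6
```

Call:
{"fn": "move_arm", "kwargs": {"moves": [[0,0,0.2,0.15],[0,0,0.4,0.3],[0,0,0.4,0.3]]}}

```text
clock: 9.88
position: [0.6007, 0.1191, 0.2917]
tool_rot: [3.141, -0.001, 1.089]
force: [-0.6, 0.6, 7.6]
grip_width: 0.0569
finger_force: 39.7
```

Call:
{"fn": "move_arm", "kwargs": {"moves": [[0,0,0.2,0.15],[0,0,0.4,0.3],[0,0,0.4,0.3]]}}

```text
clock: 10.25
position: [0.6006, 0.1191, 0.2919]
tool_rot: [3.141, -0.0, 1.389]
force: [-1.2, -0.5, 6.9]
grip_width: 0.0566
finger_force: 39.6
```

Call:
{"fn": "move_arm", "kwargs": {"moves": [[0,0,0.2,0.15],[0,0,0.2,0.15]]}}

```text
clock: 10.5
position: [0.6003, 0.1191, 0.2916]
tool_rot: [-3.141, -0.0, 1.537]
force: [0.0, 0.1, -0.5]
grip_width: 0.0572
finger_force: 38.9
```

Force vanished between yaw 1.39 and 1.54, so the cap dropped off the thread end. Follow it down to confirm the 5 mm.

Call:
{"fn": "move_arm", "kwargs": {"moves": [[0,0,-2,0],[0,0,-3.5,0],[0,0,-3.5,0]]}}

```text
clock: 10.88
position: [0.6003, 0.1192, 0.2881]
tool_rot: [-3.141, 0.0, 1.539]
force: [-0.4, 0.2, -0.4]
grip_width: 0.0569
finger_force: 38.9
```

Call:
{"fn": "move_arm", "kwargs": {"moves": [[0,0,-0.7,0],[0,0,-1.2,0],[0,0,-1.2,0]]}}

```text
clock: 11.25
position: [0.6005, 0.1192, 0.2876]
tool_rot: [3.141, -0.0, 1.54]
force: [-2.8, 0.0, 4.8]
grip_width: 0.0572
finger_force: 39.6
```

Dropped about 4.5–5 mm as expected. The drop was at yaw ≈1.46, so the final cap angle equals −4.82. Turning forward, following 10 mm per turn.

Call:
{"fn": "move_arm", "kwargs": {"moves": [[0,0,0,-0.17],[0,0,-0.2,-0.34],[0,0,-0.5,-0.5],[0,0,-0.75,-0.67],[0,0,-1.0,-0.84],[0,0,-1.3,-1.0],[0,0,-1.3,-1.0]]}}

```text
clock: 12.12
position: [0.6006, 0.1193, 0.286]
tool_rot: [3.141, -0.0, 0.541]
force: [-0.9, -0.6, 4.4]
grip_width: 0.0572
finger_force: 39.4
```

Run:
```python
from h import *
show(monitor.observe())
```

```text
12.12 pos [0.6006 0.1193 0.286 ] rot [ 3.141 -0.     0.541] q [-0.7   0.53  0.61  1.61 -0.33  1.11 -1.03] w 0.0572 ff 39.4 F [-0.9 -0.6  4.4] M [-0.06 -0.   -0.08]
```

Call:
{"fn": "move_arm", "kwargs": {"moves": [[0,0,-0.25,-0.17],[0,0,-0.5,-0.34],[0,0,-0.8,-0.5],[0,0,-1.05,-0.67],[0,0,-1.3,-0.84],[0,0,-1.6,-1.0],[0,0,-1.9,-1.17],[0,0,-2.1,-1.3],[0,0,-2.2,-1.4],[0,0,-2.2,-1.4]]}}

```text
clock: 13.38
position: [0.6006, 0.1192, 0.2837]
tool_rot: [-3.142, -0.0, -0.856]
force: [-0.3, -0.0, 4.8]
grip_width: 0.0572
finger_force: 39.5
```

Run:
```python
from h import *
show(monitor.observe())
```

```text
13.38 pos [0.6006 0.1192 0.2837] rot [-3.142 -0.    -0.856] q [-0.89  0.66  0.98  1.62 -0.58  1.18 -2.2 ] w 0.0572 ff 39.5 F [-0.3 -0.   4.8] M [ 0.03  0.1  -0.06]
```

Regrip: open, swing the gripper back 4.0 rad, close.

Call:
{"fn": "move_arm", "kwargs": {"moves": [[0,0,0.4,0],[0,0,0.4,0],[0,0,0.4,0],[0,0,0.4,0]], "gripper": 0.9}}

```text
clock: 13.88
position: [0.6004, 0.1192, 0.284]
tool_rot: [3.141, 0.0, -0.859]
force: [0.2, -0.3, 0.4]
grip_width: 0.077
finger_force: 0.0
```

Call:
{"fn": "move_arm", "kwargs": {"moves": [[0,0,0,0.17],[0,0,0,0.34],[0,0,0,0.51],[0,0,0,0.68],[0,0,0,0.85],[0,0,0,1.02],[0,0,0,1.19],[0,0,0,1.36],[0,0,0,1.53],[0,0,0,1.7],[0,0,0,1.87],[0,0,0,2.0]]}}

```text
clock: 15.38
position: [0.6004, 0.119, 0.2841]
tool_rot: [3.142, -0.0, 1.146]
force: [0.1, 1.1, -0.6]
grip_width: 0.0767
finger_force: 0.0
```

Call:
{"fn": "move_arm", "kwargs": {"moves": [[0,0,0,0.17],[0,0,0,0.34],[0,0,0,0.51],[0,0,0,0.68],[0,0,0,0.85],[0,0,0,1.02],[0,0,0,1.19],[0,0,0,1.36],[0,0,0,1.53],[0,0,0,1.7],[0,0,0,1.87],[0,0,0,2.0]]}}

```text
clock: 16.88
position: [0.6004, 0.119, 0.284]
tool_rot: [-3.141, -0.0, -3.137]
force: [-0.4, -0.9, 0.3]
grip_width: 0.0771
finger_force: 0.0
```

Run:
```python
from h import *
s=monitor.observe();show(s)
I=grab_frame('wrist');cv2.imwrite('pics/w4.png',I)
```

```text
16.88 pos [0.6004 0.119  0.284 ] rot [-3.141 -0.    -3.137] q [-0.28  0.46 -0.02  1.59  0.01  1.09  1.27] w 0.0771 ff 0.0 F [-0.4 -0.9  0.3] M [ 0.02  0.01 -0.03]
```

View pics/w4.png

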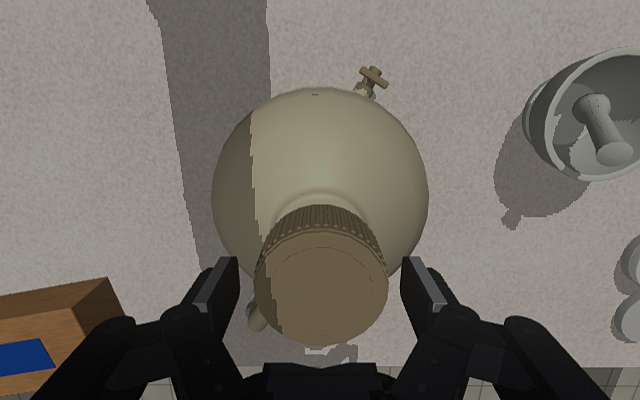

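The cap sits level on the neck, centred at (320,290) between the open jaws. Closing gently.

Call:
{"fn": "move_arm", "kwargs": {"moves": [[0,0,0,0],[0,0,0,0],[0,0,0,0],[0,0,0,0],[0,0,0,0],[0,0,0,0]], "gripper": 0.5, "newtons": 28}}

```text
clock: 17.68
position: [0.6004, 0.1191, 0.2841]
tool_rot: [-3.142, 0.0, 3.141]
force: [-0.3, -1.2, 3.5]
grip_width: 0.057
finger_force: 31.3
```

Call:
{"fn": "move_arm", "kwargs": {"moves": [[0,0,-0.3,-0.17],[0,0,-0.55,-0.34],[0,0,-0.8,-0.51],[0,0,-1.1,-0.68],[0,0,-1.35,-0.85],[0,0,-1.6,-1.02],[0,0,-1.9,-1.19],[0,0,-2.15,-1.36],[0,0,-2.45,-1.53],[0,0,-2.7,-1.7],[0,0,-3.0,-1.87],[0,0,-3.2,-2.0]]}}

```text
clock: 19.18
position: [0.6006, 0.1195, 0.2809]
tool_rot: [3.141, -0.001, 1.136]
force: [0.8, 0.0, 2.6]
grip_width: 0.0571
finger_force: 31.3
```

Call:
{"fn": "move_arm", "kwargs": {"moves": [[0,0,-0.25,-0.17],[0,0,-0.5,-0.34],[0,0,-0.8,-0.51],[0,0,-1.1,-0.68],[0,0,-1.35,-0.85],[0,0,-1.6,-1.02],[0,0,-1.9,-1.19],[0,0,-2.15,-1.36],[0,0,-2.4,-1.5],[0,0,-2.4,-1.5]]}}

```text
clock: 20.42
position: [0.6005, 0.1195, 0.2784]
tool_rot: [3.142, -0.0, -0.358]
force: [0.0, -0.1, 4.5]
grip_width: 0.0576
finger_force: 31.5
```

Call:
{"fn": "move_arm", "kwargs": {"moves": [[0,0,-0.2,-0.16],[0,0,-0.4,-0.32],[0,0,-0.65,-0.46],[0,0,-0.65,-0.46],[0,0,-0.65,-0.46]]}}

```text
clock: 21.05
position: [0.6005, 0.1193, 0.2778]
tool_rot: [-3.141, 0.0, -0.814]
force: [-0.2, 0.1, 2.7]
grip_width: 0.0572
finger_force: 31.3
```

Run:
```python
from h import *
show(monitor.observe())
a=grab_frame('scene')[120:220,300:440];b=grab_frame('wrist')
cv2.imwrite('pics/f.png',np.vstack([cv2.resize(a,(420,300),interpolation=2),cv2.resize(b,(420,262))]))
```

```text
21.05 pos [0.6005 0.1193 0.2778] rot [-3.141  0.    -0.814] q [-0.88  0.66  0.96  1.63 -0.57  1.16 -2.17] w 0.0572 ff 31.3 F [-0.2  0.1  2.7] M [ 0.11 -0.03  0.01]
```

View pics/f.png

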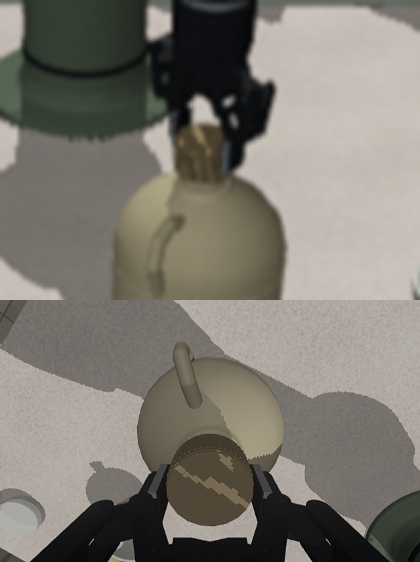

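The cap sits level on the neck (scene crop (200,150)) and is gripped. It is 9.8–10 mm below its height just after the drop, with only 2.7 N of load. Handing in.

```bash
python3 -c "
from workcell import bot; print(bot.job_done())"
```

```text
the job is handed in; nothing more can be done
None
```

The cap is on the carboy, started one full turn forward from the felt drop, level and still gripped with about 3 N of downward load; the job was handed in at about 21 s and the bystanders were not touched.

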